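# Index the bottle turntable to the green-ringed hole

## Robot

A 6-joint arm with a two-finger parallel gripper is mounted at the origin on the work surface. World frame = base frame: x ahead of the robot, y to its left, z up, the work surface at z = 0. Lengths are in m, angles in rad, forces in N, time in s.
With the tool pointing down it reaches from about 0.375 to 0.975 m from the base axis. Payload 3.8 kg.
Tool frame: the origin (TCP) lies midway between the tips of the shut fingers; the grasp point (between the pads) lies manip.grip_point_offset behind it (manip.grip_point_offset is the distance from the TCP to the grasp point, in m); z points along the fingers, y is the line along which they close (so a half turn about z gives the same grasp; the last joint's range is limited). The gripper opens to 88 mm and grips with 3 to 60 N. Pads are 18 mm wide; open, the fingers measure 123 mm over their backs; the gripper's body (75 mm by 187 mm) begins 45 mm behind the grasp point.
Start: joints at [-1.174, 0.264, 1.604, -0, 1.274, -0.037], TCP at [0.284, -0.612, 0.239] pointing down, gripper open.
Joint ranges: [-2.63, 2.63], [-0.94, 2.18], [0.31, 2.57], [-1.31, 4.45], [0, 2.66], [-2.55, 2.55]. Speed limits (rad/s): [2.57, 2.57, 3.14, 3.14, 3.14, 3.14].

## Interface

Orientations are given as a unit quaternion [w, x, y, z].
In Python, from bench import get_obs, imaging, job, boxes_of, place_of, manip gives the robot as it stands.
- The arm moves only by the shell command python3 -m creep 'ROWS' [OPENING] [FORCE]. ROWS is JSON, one flat list of numbers, 4 for each row, row after row: the shift along the tool's x, y, z in mm, then the turn about the tool's z in degrees. In form: [x, y, z, roll, x, y, z, roll, ...]. A call has 1 to 5 rows; each row is the pose to reach, as a shift and turn from the pose commanded when the call began, along the tool's axes at that moment; what a row does not reach only later rows make up. A row lasts 1/8 s, in which the tool goes at most 62.5 mm and 10.7 degrees, less where a joint would pass 70% of its speed; a pose out of reach is approached as far as the arm can. A call with a gripper value outside its range is refused whole. OPENING is the gripper command: -1 is fully open, 1 is shut, values between are in proportion, set as the call begins (- or left out, the last holds). The fingers move at their own pace and stop on an object; FORCE is the grip in N (left out, the last holds). Time passes only in rows, so rows that repeat a pose let the fingers close. It gives the time, the measured TCP pose, the force, the opening and the grip force at its end, in the units of the state.
- get_obs(): the state, without advancing time (a new reading comes with each control period).
- imaging.snapshot(name): name is "side" or "top" or "wrist"; returns a dict with "img" (480x640x3 uint8, blue, green, red), "fovy" (degrees; the focal length in pixels is half the picture's height over the tangent of half this angle, whatever the lens; pixels are square), "cx", "cy" (the principal point, pixels), "eye" and "rotation" of the camera in the world; the wrist camera has in their place "T_tool_cam" (4x4, takes a point from camera to tool coordinates, whose origin is the TCP and whose axes are the flange's). Camera axes: x right, y down, z forward; pixel columns grow to the right and rows downward; lengths in m; the calibration is good to about 2 mm. A picture is of the moment at which its call begins: read the wrist's pose just before it. There is no depth.
- job.hand_in(): hands the job in; it is judged then, once.
Trained networks look in a picture, given as the dict that the camera call returned (one of the last four; its "shot" number tells which), for a name from the list of things; names that differ only in an ending like _2 or _b are one class to them, and where a whole thing is asked for, a point or a joint stands for the part that bears it (a point fixed in the world has none). Each returns a list of dicts, best first, with "conf" (0 to 1); they miss things now and then, are a little off and sometimes report something else, mostly with a low value. They report only what shows in the picture. A call takes as long as a camera call.
- boxes_of(picture, name): "at" ([x, y, z] in m, in world coordinates, good to about 4 mm: the middle of the surface that is visible of it).
- place_of(picture, name): "at" ([x, y, z] in m, in world coordinates, good to about 4 mm: a listed point, or the origin of a listed thing).
The state is a dict: "time_s": time; "joints": joint angles; "dq": joint speeds; "joint_efforts": joint torques, N m; "tcp_pos": TCP position; "ee_rot": TCP orientation; "contact_force": force on the tool from outside, world axes, zero at the start; "moment": the same for the moment, N m; "opening": opening from 0.0 (shut) to 1.0 (fully open); "grip_force": force on a finger pad.
Only numpy, scipy, OpenCV 4.12 (cv2) and the standard library are available. Lean on these libraries where they do the work, as an engineer would, in place of code of your own. Each camera call takes 0.05 s, during which the arm holds its last target. There are 200 camera calls.

## Task

On the dispensary desk, turn the little bottle turntable to its dispensing position: pull its red index-pin knob straight up out of the hole, swing the arm round with it to the hole ringed in green (not the white one), and let go so that the spring drops the pin fully home there.

Things in the scene. Friction and masses are not known exactly. Their poses are not given: they have to be found in the camera images.
- knob (a point): Mid-grip of the red round knob on the upright index pin, 102 mm above the desk when home. Grip 28 mm across, from 16 mm below to 14 mm above this point, then a 36 mm flange 6 mm thick on top; 20 mm of bare 12 mm brass pin is free below it. Pinch from above. The pin's axis is vertical, 160 mm from the turntable's pivot; knob, arm and deck swing together about the pivot.
- index_pin (a joint): Pull of the pin, m: 0 fully home in a hole, tip clear of the grey steel index plate above 0.018, upper stop 0.026. A spring pushes down with about 5 N at home, 9 N at the stop: it drops by itself when let go. Let go between holes it rests on the plate at 0.018. Holes are flared (32 mm wide at the top): let go within 10 mm of a hole's centre it slides home.
- green_ring: Flat green ring, 60 mm outside, 45 mm inside, 3 mm thick, fixed on the index plate (underside 30 mm above the desk) around the hole wanted; origin at the hole's centre. An equal white ring marks the wrong hole. The pin starts in the plain hole midway between them; which side is green varies. Neighbouring holes are 0.6 rad (34 degrees) apart about the pivot.
- stand: Fixed foot; origin on the desk below the vertical pivot, x axis from the plain middle hole towards the pivot. On it turns a round wooden deck, 176 mm across, with five amber bottles (tops 118 mm above the desk) and a green arm out to the pin, whose guide barrel is 66 mm high. Turns 0.72 rad either way from the middle hole while the pin is up; locked while it is home.

How it is judged:
On the way:
1. the pin is pulled up out of its hole (value of joint index_pin above 0.016 m), for 0.1 s.
At the end, for the whole second after the job is handed in: The pin stands in the green-ringed hole, its axis within 10 mm of the ring's centre and no more than 5 mm short of fully home (horizontal distance between knob and green_ring below 0.01 m and value of joint index_pin below 0.005 m); the robot touches nothing.
It also fails if it takes over 38 s, if anything falls off the work surface, if the arm or the gripper's body presses on something with over 40 N, if the wrist force passes 120 N, or if a joint passes its speed limit or range.

## Working session

There is one attempt and no reset: what is moved stays moved. The work goes in short steps, Python scripts to look and compute and a shell command to move; the robot and the scene stay as the last step left them, time stands still between calls to the robot, and variables do not carry over. Pictures are saved under pics/ and viewed, at most 10 in all, crops included, and the job is handed in when it is done.

```bash
mkdir -p pics
python3 - <<'E'
from bench import *
import cv2
o=get_obs();print(o['time_s'],o['tcp_pos'],o['ee_rot'],o['opening'],manip.grip_point_offset)
for c in ['top','side']:
    p=imaging.snapshot(c);cv2.imwrite(f'pics/{c}1.png',p['img'])
    for n in ['knob','green_ring','stand']:
        print(c,n,[(r['conf'],r['at']) for r in place_of(p,n)[:2]])
E
```

```text
0.0 [ 0.28344911 -0.61184488  0.23741095] [-1.07110921e-03  9.76570846e-01  2.15193392e-01 -1.99721538e-04] 0.9991760937098788 0.0187
top knob []
top green_ring [(0.66, [0.4931, 0.0424, 0.029])]
top stand [(0.71, [0.6348, -0.0248, -0.0032])]
side knob [(0.92, [0.4765, -0.0504, 0.1036])]
side green_ring [(0.78, [0.4916, 0.0447, 0.0296])]
side stand [(0.9, [0.6411, -0.0236, -0.001])]
```

View pics/top1.png

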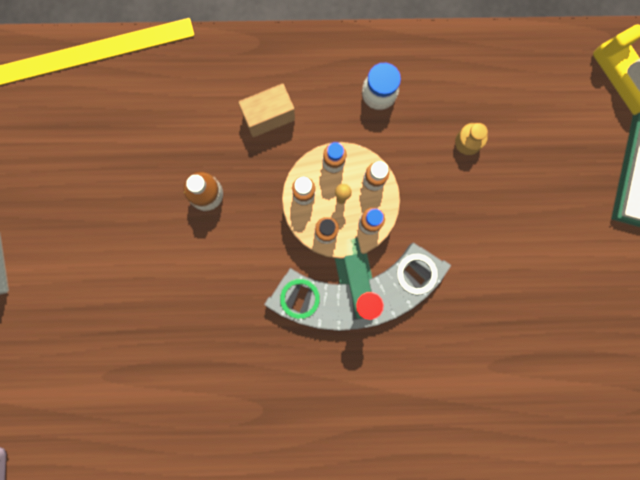

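View pics/side1.png

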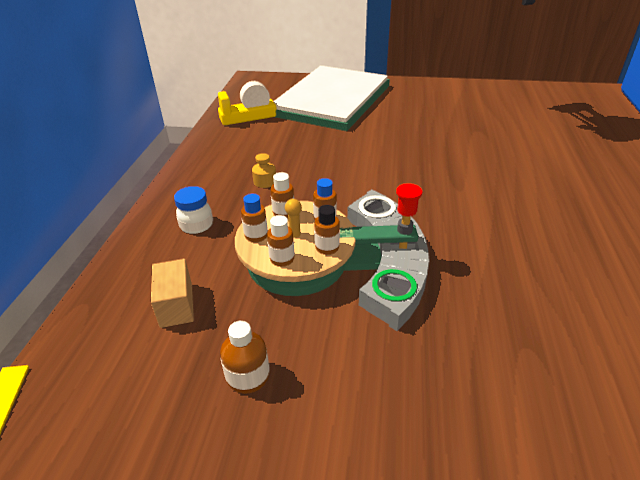

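```bash
cat > h.py <<'E'
from bench import *
import cv2, numpy as np
from scipy.spatial.transform import Rotation as R
def rot(o): q=o['ee_rot']; return R.from_quat([q[1],q[2],q[3],q[0]])
def cent(p,col):
    b,g,r=[p['img'][...,i].astype(int) for i in range(3)]
    m=((r>150)&(g<60)&(b<60)) if col=='r' else ((g>110)&(r<90)&(b<110)&(g>r+60))
    n,l,s,c=cv2.connectedComponentsWithStats(m.astype(np.uint8))
    i=1+np.argmax(s[1:,4]); return s[i],cv2.minEnclosingCircle(np.argwhere(l==i)[:,::-1].astype(np.float32))
def toz(p,uv,z,T=None):
    f=240/np.tan(np.radians(p['fovy'])/2)
    d=np.array([(uv[0]-p['cx'])/f,(uv[1]-p['cy'])/f,1])
    Rm,e=(np.array(p['rotation']),np.array(p['eye'])) if T is None else (T[:3,:3],T[:3,3])
    if Rm.shape!=(3,3): Rm=R.from_quat(np.roll(Rm,-1)).as_matrix()
    d=Rm@d; return e+d*(z-e[2])/d[2]
E
python3 - <<'E'
from h import *
p=imaging.snapshot('top')
k=cent(p,'r');g=cent(p,'g');print(k,g)
K=toz(p,k[1][0],.122);G=toz(p,g[1][0],.033);print(K,G)
o=get_obs();Rm=rot(o)
# pivot from K,G: equilateral-ish
d=G-K;d[2]=0;print('chord',np.linalg.norm(d))
mid=(K+G)/2;n=np.array([-d[1],d[0],0])/np.linalg.norm(d)
for s in(1,-1): print('pivot',mid+s*n*.16*np.cos(.3))
K[2]=.102
tcp=o['tcp_pos']+0
grip=tcp-Rm.as_matrix()[:,2]*manip.grip_point_offset
print('R',Rm.as_matrix().round(3).tolist());print('to knob tool mm',Rm.inv().apply(K-grip)*1000)
print('knob->green',Rm.inv().apply(d)*1000)
E
```

```text
Traceback (most recent call last):
  File "h.py", line 9, in cent
    i=1+np.argmax(s[1:,4]); return s[i],cv2.minEnclosingCircle(np.argwhere(l==i)[:,::-1].astype(np.float32))
        ~~~~~~~~~^^^^^^^^^
ValueError: attempt to get argmax of an empty sequence
```

```bash
sed -i 's/(g>110)&(r<90)&(b<110)&(g>r+60)/(g>r+60)\&(g>b+50)/; s/(r>150)&(g<60)&(b<60)/(r>150)\&(g<80)\&(b<80)\&(r>g+110)/' h.py
python3 - <<'E'
from h import *
p=imaging.snapshot('top');print(p['img'][305,370],p['img'][298,281:286].tolist())
k=cent(p,'r');g=cent(p,'g');print(k,g)
K=toz(p,k[1][0],.122);G=toz(p,g[1][0],.033);print(K,G)
o=get_obs();Rm=rot(o)
d=G-K;d[2]=0;print('chord',np.linalg.norm(d))
mid=(K+G)/2;n=np.array([-d[1],d[0],0])/np.linalg.norm(d)
for s in(1,-1): print('pivot',mid+s*n*.16*np.cos(.3))
K[2]=.102
grip=o['tcp_pos']-Rm.as_matrix()[:,2]*manip.grip_point_offset
print('R',Rm.as_matrix().round(3).tolist());print('to knob tool mm',Rm.inv().apply(K-grip)*1000)
print('knob->green',Rm.inv().apply(d)*1000)
E
```

```text
[ 63  73 247] [[111, 215, 81], [113, 220, 76], [115, 219, 82], [126, 207, 108], [153, 186, 152]]
(array([357, 294,  25,  25, 493], dtype=int32), ((368.97222900390625, 306.02777099609375), 12.767314910888672)) (array([280, 279,  40,  40, 547], dtype=int32), ((299.61016845703125, 298.4608459472656), 19.999530792236328))
[ 0.47940828 -0.04841011  0.122     ] [0.49083923 0.0442581  0.033     ]
chord 0.09337056547371733
pivot [0.33341973 0.01663722 0.0775    ]
pivot [ 0.63682778 -0.02078923  0.0775    ]
R [[0.907, 0.42, -0.0], [0.42, -0.907, 0.0], [-0.0, -0.0, -1.0]]
to knob tool mm [ 414.63843096 -429.5337577   155.38759057]
knob->green [ 4.93206769e+01 -7.92813551e+01  7.93286909e-03]
```

```bash
python3 -m creep '[207,-215,0,15,207,-215,0,15,207,-215,0,15,207,-215,0,15,207,-215,0,15]' -1
python3 - <<'E'
from h import *
o=get_obs();Rm=rot(o);K=np.array([.4794,-.0484,.102])
grip=o['tcp_pos']-Rm.as_matrix()[:,2]*manip.grip_point_offset
print(o['joints'],Rm.inv().apply(K-grip)*1000)
E
```

```text
time_s: 1.12
tcp_pos: [0.3816, -0.3281, 0.239]
ee_rot: [0.0, 0.996, 0.086, 0.0]
contact_force: [0.4, 0.2, -0.0]
opening: 0.999
grip_force: 0.0
[-7.59991161e-01 -6.49017355e-02  1.96321685e+00  4.21090726e-04
  1.24263155e+00  6.38140672e-01] [ 144.27605342 -258.84292108  155.70796349]
```

```bash
python3 -m creep '[144,-259,60,0,144,-259,60,0,144,-259,60,0,144,-259,60,0,144,-259,60,0]'; python3 -m creep '[0,0,0,0]'
python3 - <<'E'
from h import *
o=get_obs();Rm=rot(o)
p=imaging.snapshot('wrist')
T=np.eye(4);T[:3,:3]=Rm.as_matrix();T[:3,3]=o['tcp_pos'];T=T@np.array(p['T_tool_cam'])
cv2.imwrite('pics/w1.png',p['img'])
grip=o['tcp_pos']-Rm.as_matrix()[:,2]*manip.grip_point_offset
K=np.array([.4794,-.0484,.102]);print('old',Rm.inv().apply(K-grip)*1000)
k=cent(p,'r');print(k);X=toz(p,k[1][0],.122,T);print(X,[(r['conf'],r['at']) for r in place_of(p,'knob')[:2]])
X[2]=.102;print(Rm.inv().apply(X-grip)*1000)
E
```

```text
time_s: 1.75
tcp_pos: [0.4792, -0.0484, 0.1787]
ee_rot: [0.0, 0.996, 0.086, 0.001]
contact_force: [0.4, -0.9, -0.0]
opening: 0.999
grip_force: 0.0
time_s: 1.88
tcp_pos: [0.4788, -0.0475, 0.178]
ee_rot: [-0.0, 0.996, 0.089, -0.001]
contact_force: [-0.6, 0.2, 0.5]
opening: 1.003
grip_force: 0.0
old [ 0.52912469  1.09389456 94.71845055]
(array([ 292,  229,   67,   70, 2762], dtype=int32), ((324.9371337890625, 263.9085693359375), 35.03201675415039))
[ 0.48139602 -0.05035598  0.122     ] [(0.78, [0.4781, -0.0496, 0.102])]
[ 2.14853588  3.37149229 94.71453503]
```

View pics/w1.png

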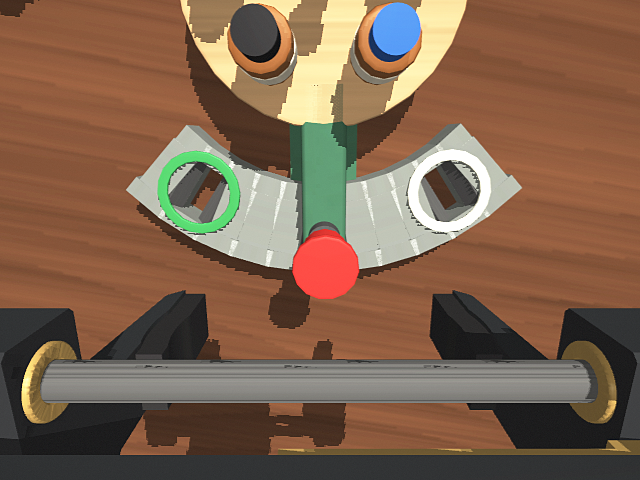

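```bash
python3 -m creep '[1,2,50,0,1,2,97,0,1,2,97,0,1,2,97,0]'; python3 -m creep '[0,0,0,0,0,0,0,0,0,0,0,0,0,0,0,0,0,0,0,0]' 1 35;  python3 -m creep '[0,0,0,0,0,0,0,0]'
```

```text
time_s: 2.48
tcp_pos: [0.4811, -0.0536, 0.0833]
ee_rot: [0.0, 0.996, 0.085, 0.001]
contact_force: [0.3, 0.5, -0.1]
opening: 1.004
grip_force: 0.0
time_s: 3.1
tcp_pos: [0.48, -0.0523, 0.0817]
ee_rot: [-0.0, 0.996, 0.086, -0.0]
contact_force: [-0.3, 0.8, 0.8]
opening: 0.45
grip_force: 0.0
time_s: 3.35
tcp_pos: [0.4798, -0.0519, 0.0815]
ee_rot: [-0.0, 0.996, 0.086, -0.0]
contact_force: [-0.3, 3.2, 0.4]
opening: 0.37
grip_force: 34.6
```

```bash
python3 -m creep '[0,0,0,0,0,0,0,0]'; python3 -m creep '[0,0,-6,0,0,0,-12,0,0,0,-18,0,0,0,-23,0,0,0,-23,0]'
python3 - <<'E'
from h import *
p=imaging.snapshot('side');cv2.imwrite('pics/s2.png',cv2.resize(p['img'][120:340,240:500],None,fx=2.2,fy=2.2))
print([(r['conf'],r['at']) for r in place_of(p,'knob')[:2]])
E
```

```text
time_s: 3.6
tcp_pos: [0.4798, -0.052, 0.0816]
ee_rot: [-0.0, 0.996, 0.086, -0.0]
contact_force: [-2.0, 4.1, 0.1]
opening: 0.374
grip_force: 34.6
time_s: 4.22
tcp_pos: [0.4798, -0.0525, 0.1048]
ee_rot: [0.0, 0.996, 0.086, -0.0]
contact_force: [2.2, 2.0, -8.7]
opening: 0.376
grip_force: 33.8
[(0.68, [0.4912, 0.0445, 0.0324]), (0.43, [0.4765, -0.0529, 0.1292])]
```

View pics/s2.png

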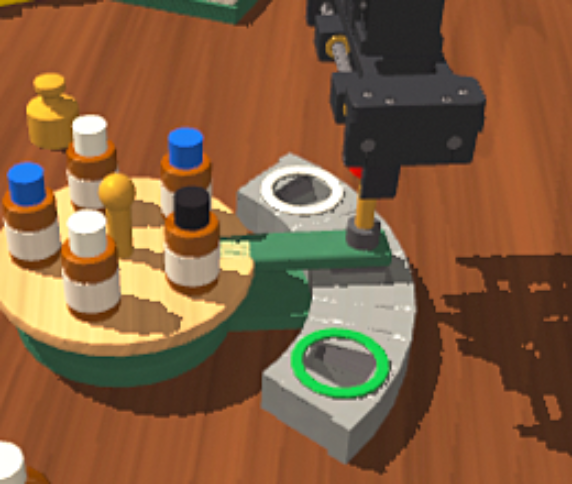

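```bash
python3 -m creep '[0.5,-12,0,4.3,1.8,-23.9,0,8.6,4,-35.7,0,12.9,7.2,-47.3,0,17.2,7.2,-47.3,0,17.2]'
```

```text
time_s: 4.95
tcp_pos: [0.4778, -0.0042, 0.1039]
ee_rot: [0.0, 0.998, -0.063, -0.001]
contact_force: [0.2, 0.9, -9.2]
opening: 0.373
grip_force: 33.8
```

```bash
python3 -m creep '[0.5,-12,0,4.3,1.8,-23.9,0,8.6,4,-35.7,0,12.9,7.2,-47.3,0,17.2,7.2,-47.3,0,17.2]'; python3 -m creep '[0,0,0,0]'
python3 - <<'E'
from h import *
o=get_obs();Rm=rot(o);p=imaging.snapshot('top')
g=cent(p,'g');print(g);cv2.imwrite('pics/t3.png',p['img'])
print([(c,n,[(r['conf'],r['at']) for r in place_of(q,n)[:2]]) for c,q in (('side',imaging.snapshot('side')),('top',p)) for n in ('knob','green_ring')])
print(o['tcp_pos'],Rm.inv().apply(np.array([.4908,.0443,0])-o['tcp_pos'])*1000)
E
```

```text
time_s: 5.58
tcp_pos: [0.49, 0.0418, 0.1034]
ee_rot: [0.0, 0.977, -0.212, -0.003]
contact_force: [-4.2, 3.4, -9.6]
opening: 0.377
grip_force: 33.8
time_s: 5.7
tcp_pos: [0.49, 0.0414, 0.1035]
ee_rot: [0.0, 0.977, -0.212, -0.002]
contact_force: [-5.1, 3.1, -10.1]
opening: 0.372
grip_force: 33.8Traceback (most recent call last):
  File "<stdin>", line 3, in <module>
  File "h.py", line 9, in cent
    i=1+np.argmax(s[1:,4]); return s[i],cv2.minEnclosingCircle(np.argwhere(l==i)[:,::-1].astype(np.float32))
        ~~~~~~~~~^^^^^^^^^
    return _wrapfunc(a, 'argmax', axis=axis, out=out, **kwds)
    return bound(*args, **kwds)
ValueError: attempt to get argmax of an empty sequence
```

```bash
python3 -m creep '[0,-2.5,0,1,0,-2.5,6,1,0,-2.5,12,1,0,-2.5,12,1]'
```

```text
time_s: 6.25
tcp_pos: [0.4909, 0.0435, 0.0915]
ee_rot: [0.0, 0.975, -0.22, -0.002]
contact_force: [-5.9, 3.0, -7.4]
opening: 0.375
grip_force: 33.9
```

```bash
python3 -m creep '[0,0,5,0,0,0,9,0,0,0,9,0]';  python3 -m creep '[0,0,0,0,0,0,0,0,0,0,0,0,0,0,0,0,0,0,0,0]' -1; python3 -m creep '[0,0,0,0,0,0,0,0,0,0,0,0]'
```

```text
time_s: 6.62
tcp_pos: [0.491, 0.0436, 0.0828]
ee_rot: [0.0, 0.975, -0.22, -0.002]
contact_force: [-5.7, 3.5, -5.7]
opening: 0.373
grip_force: 34.0
time_s: 7.25
tcp_pos: [0.4936, 0.0437, 0.084]
ee_rot: [-0.0, 0.975, -0.221, 0.0]
contact_force: [-0.1, 0.1, 0.3]
opening: 0.922
grip_force: 0.0
time_s: 7.62
tcp_pos: [0.4932, 0.0438, 0.0837]
ee_rot: [0.0, 0.975, -0.221, -0.0]
contact_force: [0.5, -0.6, 0.5]
opening: 0.998
grip_force: 0.0
```

Straight up, then aside (away from the pivot) to check.

```bash
python3 -m creep '[0,0,-40,0,0,0,-90,0,0,0,-120,0,-50,0,-150,0,-110,0,-150,0]';python3 -m creep '[-120,0,0,0,-120,0,0,0,-120,0,0,0,-120,0,0,0]'
python3 - <<'E'
from h import *
for c in ('top','side'):
    p=imaging.snapshot(c);cv2.imwrite(f'pics/{c}4.png',p['img'])
    print([(c,n,[(r['conf'],r['at']) for r in place_of(p,n)[:2]]) for n in ('knob','green_ring')])
    try:
        k=cent(p,'r');print(k,toz(p,k[1][0],.122))
    except ValueError: pass
E
```

```text
time_s: 8.25
tcp_pos: [0.3954, 0.0917, 0.2368]
ee_rot: [-0.001, 0.975, -0.222, 0.003]
contact_force: [-1.1, 1.0, 0.1]
opening: 0.999
grip_force: 0.0
time_s: 8.75
tcp_pos: [0.2863, 0.143, 0.2341]
ee_rot: [-0.0, 0.975, -0.221, 0.001]
contact_force: [0.8, 0.3, 0.2]
opening: 0.999
grip_force: 0.0
[('top', 'knob', [(0.78, [0.4954, 0.0456, 0.1031])]), ('top', 'green_ring', [(0.68, [0.4932, 0.0411, 0.0337])])]
(array([286, 287,  25,  26, 501], dtype=int32), ((297.8292541503906, 299.43902587890625), 12.955087661743164)) [0.49012702 0.04463931 0.122     ]
[('side', 'knob', [(0.78, [0.4895, 0.0434, 0.105])]), ('side', 'green_ring', [(0.64, [0.4911, 0.0429, 0.0297])])]
(array([385, 224,  29,  36, 726], dtype=int32), ((398.67547607421875, 241.56964111328125), 18.331178665161133)) [0.49147545 0.06365957 0.122     ]
```

View pics/side4.png

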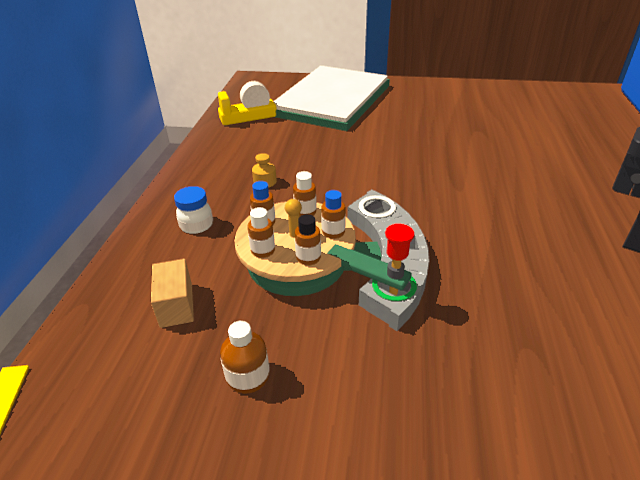

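The side picture shows the knob at (399,241), standing low over the green ring at (395,288). It measures z ≈ 0.104 m (home is 0.102 m) and is within 2 mm of the ring's centre.

```bash
python3 -c "
from bench import job
print(job.hand_in())"
```

```text
the job is handed in; nothing more can be done
None
```

I moved the index pin to the green-ringed hole and released it; it measured about 2 mm from the ring's centre and looked fully home. The gripper is clear and the job is handed in at about 9 s, though hand-in returned no verdict.

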